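# Put the ring clamp away and shut the drawer

## Robot

A 7-joint arm with a two-finger parallel gripper is mounted at the origin on the work surface. World frame = base frame: x ahead of the robot, y to its left, z up, the work surface at z = 0. Lengths are in m, angles in rad, forces in N, time in s.
With the tool pointing down it reaches from about 0.35 to 0.9 m from the base axis. Payload 8.1 kg.
Tool frame: the origin (TCP) lies between the finger pads; the fingertips stand 11 mm ahead of it and the grasp point (between the pads) lies 8 mm behind it; z points along the fingers, y is the line along which they close (so a half turn about z gives the same grasp; the last joint's range is limited). The gripper opens to 92 mm and grips with 3 to 60 N. Pads are 19 mm wide; open, the fingers measure 130 mm over their backs; the gripper's body (75 mm by 190 mm) begins 47 mm behind the grasp point.
Start: joints at [1.193, 0.434, 0.025, 1.573, -0.012, 1.134, -0.075], TCP at [0.17, -0.602, 0.238] pointing down, gripper open.
Joint ranges: [-2.62, 2.62], [-0.44, 2.09], [-1.27, 1.32], [0.08, 2.57], [-1.32, 4.46], [0.12, 2], [-2.74, 2.74]. Speed limits (rad/s): [2.22, 2.22, 3.01, 3.01, 3.14, 3.14, 3.14].

## Interface

Orientations are given as a rotation vector (axis times angle).
In Python, from cell import observe, get_image, camera_params, sign_off gives the robot as it stands.
- The arm moves only by the shell command python3 -m pendant 'ROWS' [FORCE]. ROWS is JSON, one flat list of numbers, 7 for each row, row after row: the shift along the tool's x, y, z in m, then the turn, a rotation vector about the tool's x, y, z in rad, then the finger opening in m, from 0 to 0.0918. In form: [dx, dy, dz, rx, ry, rz, jaw, dx, dy, dz, rx, ry, rz, jaw, ...]. A call has 1 to 10 rows; each row shifts and turns the commanded pose from where the row before left it, along the tool's axes as they then stand; what a row does not reach is not made up. A row lasts 1/8 s, in which the tool goes at most 62.5 mm and 10.7 degrees, less where a joint would pass 70% of its speed; a pose out of reach is approached as far as the arm can. A call is refused whole if a number of a shift passes 0.0625 or a number of a turn 0.188, either way. A call with a gripper value outside its range is refused whole. The fingers move at their own pace and stop on an object; FORCE is the grip in N (left out, the last holds). Time passes only in rows, so rows that do not move let the fingers close. It gives the time, the measured TCP pose, the force, the opening and the grip force at its end, in the units of the state.
- observe(): the state, without advancing time (a new reading comes with each control period).
- get_image(name): name is "scene" or "top" or "wrist"; returns the picture (400x640x3 uint8, red, green, blue); there is no depth.
- camera_params(name): a dict with "intrinsics" (3x3 intrinsics, pixels), "eye" and "rotation" of the camera in the world; the wrist camera has in their place "T_tool_cam" (4x4, takes a point from camera to tool coordinates, whose origin is the TCP and whose axes are the flange's). Camera axes: x right, y down, z forward; pixel columns grow to the right and rows downward; lengths in m; the calibration is good to about 2 mm. A picture is of the moment at which its call begins: read the wrist's pose just before it. camera_params takes no time and is no camera call.
- sign_off(): hands the job in; it is judged then, once.
The state is a dict: "clock": time; "joints": joint angles; "dq": joint speeds; "joint_efforts": joint torques, N m; "position": TCP position; "ee_rot": TCP orientation; "force": force on the tool from outside, world axes, zero at the start; "ft_torque": the same for the moment, N m; "width": opening from 0.0 (shut) to 1.0 (fully open); "gripper_force": force on a finger pad.
Only numpy, scipy, OpenCV 4.12 (cv2) and the standard library are available. Lean on these libraries where they do the work, as an engineer would, in place of code of your own. Each camera call takes 0.05 s, during which the arm holds its last target. There are 200 camera calls.

## Task

Put the wooden ring clamp away in the open top drawer of the tool chest: set it down on the drawer floor beside the round tin, not dropped and not on top of the tin. Then push the drawer fully shut, without slamming it, so that clamp and tin are both lying inside. Leave everything else on the bench, and the lower drawer, as it is.

Things in the scene. Friction and masses are not known exactly. Their poses are not given: they have to be found in the camera images.
- ring_clamp: Wooden ring clamp (jeweller's), loose, flat on the bench left or right of the drawer: two dark wood jaws side by side, brass band round the middle, pale wedge at one end. 132 mm long along its x (centred; wedge at -x), 30 mm wide (y) in its middle 60 mm, 26 mm towards the ends, 24 mm high; about 90 g. Grip it across its width near the middle. Origin: centre of its underside.
- chest: Brown wooden tool chest, fixed to the bench, 240 mm deep (x), 300 mm wide (y), 140 mm high, two drawers one above the other. Its front with the handles faces its own -x; its yaw varies a little. Origin: centre of its underside; the front faces of shut drawers lie at x = -120 mm, the front edge of its top panel at x = -105 mm.
- chest_drawer0 (a joint): Opening of the top drawer in m: 0 = fully shut, up to 0.166; slides out along the chest's -x. It starts 0.12 to 0.155 open. It moves easily (about 1 N of friction, light damping), stays where it is left, and does not latch or bounce.
- chest_drawer0_handle (a point): Middle of the top drawer's handle, a level round steel bar 11 mm thick, 130 mm long along the chest's y; its axis is 35 mm in front of the drawer's front panel, 103 mm above the bench, 37 mm below the chest's top. Moves with the drawer; axes as the chest. The bar can be pushed from in front with shut fingers. The panel's top edge is 25 mm above this point.
- drawer_floor (a point): Middle of the top drawer's inner floor, 80 mm above the bench; moves with the drawer, axes as the chest. The inside reaches 97 mm either way in x, 129 mm in y; sides and back rise 38 mm above the floor, front panel 48 mm; the chest's opening clears 48 mm. With the drawer open by q, the chest's top covers what lies beyond x = q - 103 mm here.
- chest_drawer1 (a joint): Opening of the lower drawer in m: 0 = shut, as it is at the start and must stay. It has the same handle, 45 mm above the bench.
- tin: Round flat aluminium tin, loose, 54 mm across, 26 mm high, 60 g, standing on the floor of the top drawer near its +y end. Origin: centre of its underside.
- hammer: Small hammer with a wooden handle, 190 mm long, loose, lying on the bench on the other side of the drawer from the ring clamp; a bystander. Origin on its underside.
- pliers: Pliers with black grips, about 135 mm long, lying on the bench right of the chest; a bystander. Origin near the joint, on the underside.
- spool: Steel spool, 64 mm across, 52 mm high, standing on the chest's top; a bystander. Origin: centre of its underside.
- jar: Glass jar with white cap, 68 mm across, 85 mm high, on the bench left of the chest; a bystander. Origin: centre of its underside.
- bench_block: Square steel bench block, 80 x 80 x 22 mm, on the bench to the right; a bystander. Origin: centre of its underside.
- tray: Grey open tray, 110 x 150 x 25 mm, empty, on the bench to the left; a bystander. Origin: centre of its underside.
There are look-alikes about, which are no part of the job. Of the things shaped like the ring_clamp, the wooden one is meant.

How it is judged:
By the outcome, as a careful person would: the job done as asked, in the order asked, and still so for the second after the job is handed in, with the robot touching nothing.
It also fails if it takes over 51 s, if anything falls off the work surface, if the arm or the gripper's body presses on something with over 40 N, if the wrist force passes 120 N, or if a joint passes its speed limit or range.

## Working session

There is one attempt and no reset: what is moved stays moved. The work goes in short steps, Python scripts to look and compute and a shell command to move; the robot and the scene stay as the last step left them, time stands still between calls to the robot, and variables do not carry over. Pictures are saved under pics/ and viewed, at most 10 in all, crops included, and the job is handed in when it is done.

```bash
mkdir -p pics; ls; python3 - <<'E'
from cell import *
import cv2,json
for n in("scene","top"):
    cv2.imwrite(f"pics/{n}0.png",get_image(n)[:,:,::-1])
    p=camera_params(n);print(n,{k:__import__('numpy').round(v,4).tolist() for k,v in p.items()})
print(camera_params("wrist"));s=observe();print(s)
E
```

```text
pics
scene {'intrinsics': [[397.2349, 0.0, 317.2853], [0.0, 397.2349, 196.5038], [0.0, 0.0, 1.0]], 'eye': [1.1782, 0.5625, 0.9332], 'rotation': [-1.0988, -2.385, 0.9906]}
top {'intrinsics': [[423.4054, 0.0, 320.0012], [0.0, 423.4054, 199.3271], [0.0, 0.0, 1.0]], 'eye': [0.4002, 0.0164, 1.3154], 'rotation': [-2.1695, 2.1268, -0.1119]}
{'intrinsics': array([[280.09894059,   0.        , 322.87222051],
       [  0.        , 280.09894059, 200.48276159],
       [  0.        ,   0.        ,   1.        ]]), 'T_tool_cam': array([[ 1.41601511e-03, -9.50646163e-01, -3.10273860e-01,
         8.43905595e-02],
       [ 9.99998863e-01,  1.18530981e-03,  9.32090389e-04,
        -6.43472082e-04],
       [-5.18317503e-04, -3.10274827e-01,  9.50646760e-01,
        -1.47737355e-01],
       [ 0.00000000e+00,  0.00000000e+00,  0.00000000e+00,
         1.00000000e+00]])}
{'clock': 0.1, 'joints': array([ 1.19338445,  0.43514476,  0.02496948,  1.57399598, -0.01158818,
        1.13399701, -0.07514595]), 'dq': array([ 1.64166632e-03, -4.16043892e-03, -2.64904681e-05, -3.96659677e-03,
       -9.86005470e-04,  5.29787346e-04,  6.24323994e-04]), 'joint_efforts': array([ 2.72617581e-03, -6.69120669e+01,  9.87878367e-01, -3.15144432e+01,
       -6.04901905e-02,  3.72728601e-02,  7.39928601e-05]), 'position': array([ 0.16943418, -0.60114059,  0.23703262]), 'ee_rot': array([-3.11065589e+00, -4.29964212e-01,  5.11977527e-04]), 'force': array([ 0.44902524, -0.10565112, -0.13332443]), 'ft_torque': array([-0.02376781, -0.00957206, -0.026966  ]), 'gripper_force': 0.0, 'width': 0.9994957523406689}
```

View pics/top0.png

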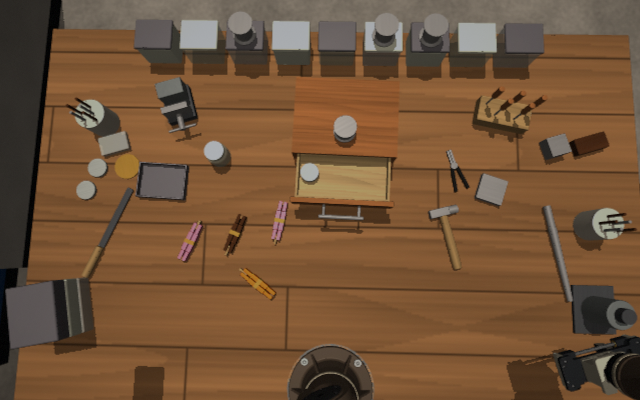

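View pics/scene0.png

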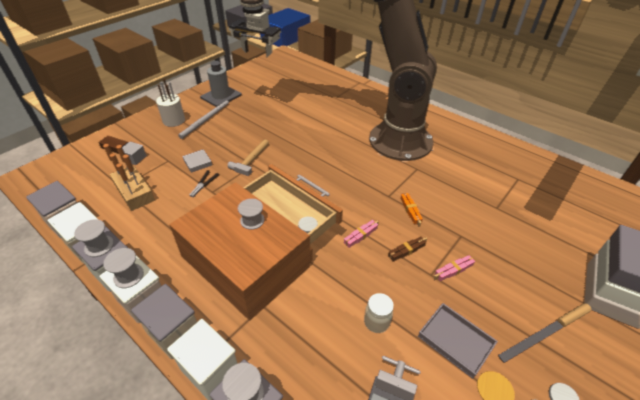

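The top view shows the robot base at the bottom and the chest at (345,120), with its drawer open towards the base. The tin is at (310,173). Things that could be taken for the clamp are dark brown (235,235), pink (190,241), pink (280,222) and orange (258,284). I choose the dark brown one and check it in an enlarged crop.

```bash
python3 - <<'E'
import cv2,numpy as np
i=cv2.imread("pics/top0.png")
a=cv2.resize(i[140:230,285:405],None,fx=5,fy=5,interpolation=cv2.INTER_CUBIC)  # 600x450
b=cv2.resize(i[205:265,215:255],None,fx=5,fy=5,interpolation=cv2.INTER_CUBIC) # 200x300
c=np.zeros((450,800,3),np.uint8);c[:,:600]=a;c[:300,600:]=b
cv2.imwrite("pics/crop1.png",c)
E
```

```text
(no output)
```

View pics/crop1.png

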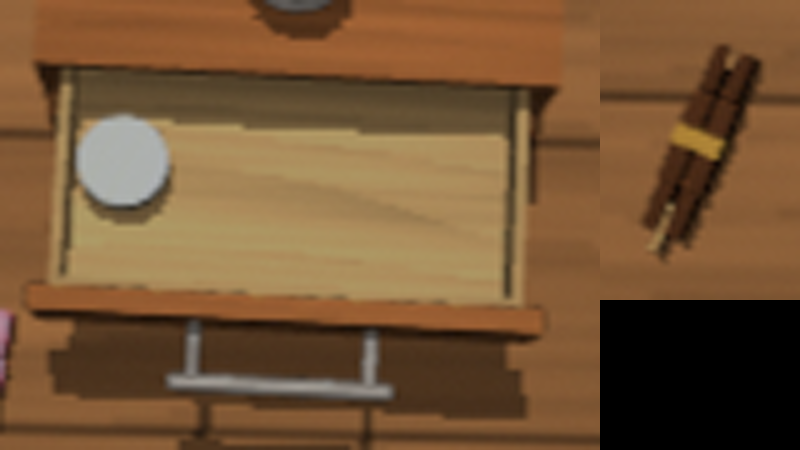

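```bash
cat > h.py <<'E'
import numpy as np,cv2
from cell import *
from scipy.spatial.transform import Rotation as R
def ray(n,uv,z,s=None):
    p=camera_params(n);K=np.array(p["intrinsics"])
    if n=="wrist":
        T=np.array(p["T_tool_cam"]);Rt=R.from_rotvec(s["ee_rot"]).as_matrix()
        Rm=Rt@T[:3,:3];e=s["position"]+Rt@T[:3,3]
    else:
        r=np.array(p["rotation"]);Rm=r if r.shape==(3,3) else R.from_rotvec(r).as_matrix();e=np.array(p["eye"])
    d=Rm@np.linalg.solve(K,[uv[0],uv[1],1.]);return e+d*(z-e[2])/d[2]
def goto(p,yaw_x,s=None):
    """shift in tool axes and turn to reach p, tool down, tool x axis at yaw"""
    s=s or observe();Rt=R.from_rotvec(s["ee_rot"])
    G=R.from_euler('z',yaw_x)*R.from_euler('x',np.pi)
    print("pos",np.round(s["position"],4),"yawx",np.round(np.degrees(np.arctan2(*Rt.as_matrix()[1::-1,0])),2))
    print("shift(current axes)",np.round(Rt.inv().apply(np.array(p)-s["position"]),4),"turn",np.round((Rt.inv()*G).as_rotvec(),4))
E
python3 - <<'E'
from h import *
T=lambda u,v,z:ray("top",(u,v),z)
d={"topL":(292.6,153,.14),"topR":(396.4,157.6,.14),"hL":(318.6,216,.103),"hR":(363.4,218.6,.103),"tin":(309.6,171.6,.106),"panL":(290,202.4,.128),"panR":(393.5,206.8,.128),
"band":(234.4,233.2,.024),"end+":(243,215.4,.022),"end-":(227.8,251.8,.022)}
P={k:T(*v) for k,v in d.items()}
for k,v in P.items():print(k,v.round(4))
an=lambda a,b:np.degrees(np.arctan2(b[1]-a[1],b[0]-a[0]))
print("chest y dir",an(P["topR"],P["topL"]),an(P["hR"],P["hL"]),an(P["panR"],P["panL"]),"clamp",an(P["end-"],P["end+"]),np.linalg.norm(P["end+"]-P["end-"]))
ya=np.radians(an(P["topR"],P["topL"])-90);X=np.array([np.cos(ya),np.sin(ya)]);Y=np.array([-X[1],X[0]])
tm=(P["topL"]+P["topR"])[:2]/2;O=tm+.105*X;hm=(P["hL"]+P["hR"])[:2]/2
print("chest O",O,"q",-(hm-O)@X-.155,"handle off y",(hm-O)@Y,"tin in chest",(P["tin"][:2]-O)@X,(P["tin"][:2]-O)@Y)
s=observe();print(camera_params("top")["rotation"].__class__)
goto([.4,0,.2],0)
E
```

```text
topL [0.6773 0.1218 0.14  ]
topR [ 0.6689 -0.172   0.14  ]
hL [0.5024 0.045  0.103 ]
hR [ 0.4975 -0.0835  0.103 ]
tin [0.631  0.0738 0.106 ]
panL [0.5373 0.1261 0.128 ]
panR [ 0.5304 -0.1657  0.128 ]
band [0.4514 0.3029 0.024 ]
end+ [0.5066 0.2794 0.022 ]
end- [0.3946 0.321  0.022 ]
chest y dir 88.36746320263117 87.78620836826 88.63547493564549 clamp -20.373234831655783 0.11944630342891023
chest O [ 0.77805497 -0.02811887] q 0.12323113698343582 handle off y 0.0008984354424987573 tin in chest -0.14994117105489363 0.0976801960878372
<class 'numpy.ndarray'>
pos [ 0.1694 -0.6011  0.237 ] yawx 15.74
shift(current axes) [ 0.385  -0.516   0.0377] turn [-0.0014  0.0003  0.2747]
```

The crop confirms it: dark wood jaws, brass band at about (234,233) and a pale wedge at the lower left end. Now I move above it.

```bash
python3 -m pendant '[0.0473,-0.0386,-0.0037,0,0,0,0.07, 0.0473,-0.0386,-0.0037,0,0,0,0.07, 0.0473,-0.0386,-0.0037,0,0,0,0.07, 0.0473,-0.0386,-0.0037,0,0,0,0.07, 0.0473,-0.0386,-0.0037,0,0,0,0.07, 0.0473,-0.0386,-0.0037,0,0,0,0.07, 0.0473,-0.0386,-0.0037,0,0,0,0.07, 0.0473,-0.0386,-0.0037,0,0,0,0.07]'
python3 -m pendant '[0.0152,-0.0538,0.004,0,0,0,0.07, 0.0152,-0.0538,0.004,0,0,0,0.07, 0.0152,-0.0538,0.004,0,0,0,0.07, 0.0152,-0.0538,0.004,0,0,0,0.07, 0.0152,-0.0538,0.004,0,0,0,0.07, 0.0152,-0.0538,0.004,0,0,0,0.07, 0.0152,-0.0538,0.004,0,0,0,0.07, 0.0152,-0.0538,0.004,0,0,0,0.07, 0.0152,-0.0538,0.004,0,0,0,0.07]'
python3 -m pendant '[0,0,0,0,0,-0.18,0.07, 0,0,0,0,0,-0.18,0.07, 0,0,0,0,0,-0.18,0.07, 0,0,0,0,0,-0.18,0.07, 0,0,0,0,0,-0.18,0.07, 0,0,0,0,0,-0.18,0.07, 0,0,0,0,0,-0.18,0.07]'
python3 -m pendant '[0,0,0,0,0,-0.18,0.07, 0,0,0,0,0,-0.18,0.07, 0,0,0,0,0,-0.18,0.07, 0,0,0,0,0,-0.18,0.07, 0,0,0,0,0,-0.18,0.07, 0,0,0,0,0,-0.18,0.07, 0,0,0,0,0,-0.17,0.07, 0,0,0,0,0,0,0.07]'
python3 - <<'E'
from h import *
goto([.4514,.3029,.12],np.radians(159.6))
s=observe();print(s["clock"],s["joints"].round(2))
cv2.imwrite("pics/w1.png",get_image("wrist")[:,:,::-1])
sp=ray("top",(345.5,125),.192);print("spool approx",sp)
E
```

```text
clock: 1.1
position: [0.4507, -0.2, 0.2674]
ee_rot: [3.112, 0.43, -0.0]
force: [1.4, -0.3, -1.5]
width: 0.761
gripper_force: 0.0
clock: 2.22
position: [0.4501, 0.3029, 0.2309]
ee_rot: [3.112, 0.429, -0.0]
force: [0.7, 0.1, 1.4]
width: 0.764
gripper_force: 0.0
clock: 3.1
position: [0.4502, 0.3012, 0.231]
ee_rot: [-2.255, -2.188, 0.001]
force: [0.8, -0.2, -0.0]
width: 0.76
gripper_force: 0.0
clock: 4.1
position: [0.4503, 0.3011, 0.2308]
ee_rot: [-0.559, -3.09, 0.0]
force: [-0.3, 1.0, 0.7]
width: 0.759
gripper_force: 0.0
pos [0.4503 0.3011 0.2308] yawx 159.48
shift(current axes) [-0.0005  0.0021  0.1108] turn [-0.0005 -0.001  -0.0021]
4.1 [ 0.08  0.54 -1.11  1.73  0.51  1.21  0.04]
spool approx [ 0.74553317 -0.02526498  0.192     ]
```

View pics/w1.png

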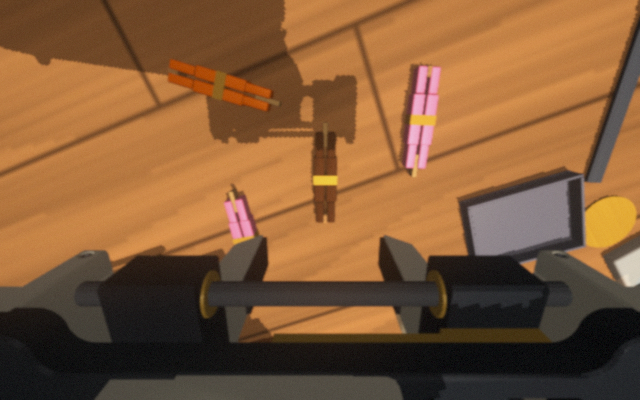

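The wrist view shows the dark clamp with its band at (325,181), upright in the picture with jaw ends at (325,133) and (325,221). The nearest pink look-alike has its end at about (233,200). I measure the clearance.

```bash
python3 - <<'E'
from h import *
s=observe();Rt=R.from_rotvec(s["ee_rot"])
for n,uv in {"band":(325,181),"wedgeside end":(325,133),"far end":(325,221),"pink end":(233,197),"pink rt":(252,235),"pink2":(410,165)}.items():
    p=ray("wrist",uv,.024,s);print(n,p.round(4),Rt.inv().apply(p-s["position"]).round(4))
E
```

```text
band [0.4551 0.3027 0.024 ] [-0.0042  0.0032  0.2069]
wedgeside end [0.398 0.324 0.024] [0.0568 0.003  0.207 ]
far end [0.5078 0.2831 0.024 ] [-0.0604  0.0034  0.2069]
pink end [0.4327 0.1808 0.024 ] [-0.0262 -0.1189  0.2069]
pink rt [0.4918 0.1808 0.024 ] [-0.0815 -0.0979  0.2069]
pink2 [0.4736 0.4119 0.024 ] [0.017  0.1119 0.2069]
```

```bash
python3 -m pendant '[-0.003,0.003,0.036,0,0,0,0.07, 0,0,0.036,0,0,0,0.07, 0,0,0.036,0,0,0,0.07, 0,0,0.036,0,0,0,0.07, 0,0,0.036,0,0,0,0.07, 0,0,0.018,0,0,0,0.07, 0,0,0.009,0,0,0,0.07, 0,0,0.009,0,0,0,0.07, 0,0,0,0,0,0,0.07]' 20
python3 -m pendant '[0,0,0,0,0,0,0.015, 0,0,0,0,0,0,0.015, 0,0,0,0,0,0,0.015, 0,0,0,0,0,0,0.015, 0,0,0,0,0,0,0.015]' 20
```

```text
clock: 5.28
position: [0.4544, 0.3033, 0.0155]
ee_rot: [0.558, 3.091, 0.0]
force: [0.2, -0.6, 0.2]
width: 0.761
gripper_force: 0.0
clock: 5.9
position: [0.4542, 0.3032, 0.0154]
ee_rot: [0.558, 3.092, -0.0]
force: [-0.5, -0.2, 1.3]
width: 0.327
gripper_force: 20.0
```

Gripped at a width of 30 mm. Next I lift, turn and go over the drawer.

```bash
python3 -m pendant '[0,0,-0.02,0,0,0,0.015, 0,0,-0.045,0,0,0,0.015, 0,0,-0.045,0,0,0,0.015, 0,0,-0.045,0,0,0,0.015, 0,0,-0.045,0,0,0,0.015, 0,0,-0.02,0,0,0,0.015]'
python3 -m pendant '[0,0,0,0,0,0.1775,0.015, 0,0,0,0,0,0.1775,0.015, 0,0,0,0,0,0.1775,0.015, 0,0,0,0,0,0.1775,0.015, 0,0,0,0,0,0.1775,0.015, 0,0,0,0,0,0.1775,0.015, 0,0,0,0,0,0.1775,0.015, 0,0,0,0,0,0,0.015]'
python3 -m pendant '[-0.0458,0.0202,0,0,0,0,0.015, -0.0458,0.0202,0,0,0,0,0.015, -0.0458,0.0202,0,0,0,0,0.015, -0.0458,0.0202,0,0,0,0,0.015, -0.0458,0.0202,0,0,0,0,0.015, -0.0458,0.0202,0,0,0,0,0.015, -0.0458,0.0202,0,0,0,0,0.015, -0.0458,0.0202,0,0,0,0,0.015, 0,0,0,0,0,0,0.015, 0,0,0,0,0,0,0.015]'
python3 - <<'E'
from h import *
goto([.6048,-.0679,.0965],np.radians(88.3));print(observe()["joints"].round(2),observe()["width"])
cv2.imwrite("pics/w2.png",get_image("wrist")[:,:,::-1])
E
```

```text
clock: 6.65
position: [0.4542, 0.3043, 0.2388]
ee_rot: [0.556, 3.089, 0.004]
force: [0.5, 0.0, -1.0]
width: 0.325
gripper_force: 20.0
clock: 7.65
position: [0.4537, 0.3031, 0.2352]
ee_rot: [2.251, 2.191, -0.001]
force: [-0.2, 1.0, -0.8]
width: 0.325
gripper_force: 20.0
clock: 8.9
position: [0.6048, -0.067, 0.235]
ee_rot: [-2.249, -2.192, -0.0]
force: [-1.0, -0.3, -0.6]
width: 0.322
gripper_force: 20.0
pos [ 0.6048 -0.067   0.235 ] yawx 88.53
shift(current axes) [-1.100e-03  1.000e-04  1.385e-01] turn [-0.001  -0.0011  0.0041]
[ 0.49  0.51 -0.7   1.57  0.34  1.19 -0.3 ] 0.3223025980281369
```

View pics/w2.png

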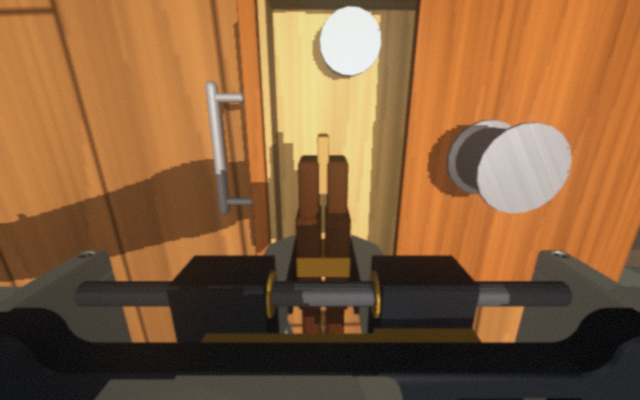

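The wrist view shows the clamp held over the drawer. The tin is at (350,42), the front panel's inner edge runs (258,20)–(267,220), the chest top edge (417,20)–(397,220), and the spool's front is at (477,170). I measure these.

```bash
python3 - <<'E'
from h import *
s=observe();Rt=R.from_rotvec(s["ee_rot"])
for n,uv,z in [("panel in",(258,20),.128),("panel in",(267,220),.128),("panel out",(238,20),.128),("top edge",(417,20),.14),("top edge",(397,220),.14),("spool front top",(477,170),.192),("spool front base",(447,160),.14),("spool nearest row top",(525,212),.192),("tin",(350,42),.106),("hA",(211,85),.103),("hB",(224,208),.103)]:
    p=ray("wrist",uv,z,s);print(n,p.round(4),"tool",Rt.inv().apply(p-s["position"]).round(4)[:2])
E
```

```text
panel in [0.5567 0.0871 0.128 ] tool [ 0.152  -0.0518]
panel in [ 0.5493 -0.0831  0.128 ] tool [-0.0184 -0.055 ]
panel out [0.5409 0.0875 0.128 ] tool [ 0.1519 -0.0676]
top edge [0.6789 0.0811 0.14  ] tool [0.149  0.0705]
top edge [ 0.6734 -0.0812  0.14  ] tool [-0.0134  0.069 ]
spool front top [ 0.7123 -0.0237  0.192 ] tool [0.0451 0.1064]
spool front base [ 0.7137 -0.0258  0.14  ] tool [0.043  0.1079]
spool nearest row top [ 0.7518 -0.0557  0.192 ] tool [0.0141 0.1467]
tin [0.6316 0.0743 0.106 ] tool [0.141  0.0234]
hA [0.5033 0.0425 0.103 ] tool [ 0.1061 -0.1041]
hB [ 0.4993 -0.0784  0.103 ] tool [-0.0149 -0.1051]
```

Clearances: about 11 mm to the spool, 50 mm to the panel and 48 mm to the tin. I lower it.

```bash
python3 -m pendant '[0,0,0.028,0,0,0,0.015, 0,0,0.028,0,0,0,0.015, 0,0,0.028,0,0,0,0.015, 0,0,0.028,0,0,0,0.015, 0,0,0.013,0,0,0,0.015, 0,0,0.007,0,0,0,0.015, 0,0,0.004,0,0,0,0.015, 0,0,0,0,0,0,0.015]'
python3 -m pendant '[0,0,0.0015,0,0,0,0.015, 0,0,0.0015,0,0,0,0.015, 0,0,0,0,0,0,0.015]'
```

```text
clock: 9.95
position: [0.6056, -0.0676, 0.0998]
ee_rot: [2.252, 2.189, 0.001]
force: [-0.2, -0.9, -0.8]
width: 0.326
gripper_force: 20.0
clock: 10.32
position: [0.6052, -0.0677, 0.0963]
ee_rot: [2.253, 2.189, -0.0]
force: [-0.5, 0.0, -0.9]
width: 0.323
gripper_force: 20.0
```

```bash
python3 -m pendant '[0,0,0.001,0,0,0,0.015, 0,0,0,0,0,0,0.015]'
python3 -m pendant '[0,0,0.0005,0,0,0,0.015, 0,0,0,0,0,0,0.015]'
```

```text
clock: 10.58
position: [0.6054, -0.0677, 0.0954]
ee_rot: [2.253, 2.189, 0.0]
force: [-1.1, -0.2, -0.1]
width: 0.323
gripper_force: 20.0
clock: 10.82
position: [0.6057, -0.0677, 0.0954]
ee_rot: [2.252, 2.189, 0.001]
force: [-0.8, -0.9, 5.8]
width: 0.328
gripper_force: 20.0
```

```bash
python3 -m pendant '[0,0,0,0,0,0,0.040, 0,0,0,0,0,0,0.040, 0,0,0,0,0,0,0.040]'
python3 -m pendant '[0,0,-0.01,0,0,0,0.040, 0,0,-0.025,0,0,0,0.040, 0,0,-0.035,0,0,0,0.040, 0,0,-0.035,0,0,0,0.040, 0,0,-0.035,0,0,0,0.040]'
python3 -m pendant '[0.0114,-0.0419,0,0,0,0,0, 0.0114,-0.0419,0,0,0,0,0, 0.0114,-0.0419,0,0,0,0,0, 0.0114,-0.0419,0,0,0,0,0, 0,0,0,0,0,0,0]'
python3 - <<'E'
from h import *
a=get_image("top")[100:240,270:430,::-1];b=get_image("wrist")[:,:,::-1]
c=np.zeros((350,800,3),np.uint8);c[:,:400]=cv2.resize(a,(400,350),interpolation=2);c[:250,400:]=cv2.resize(b,(400,250),interpolation=3)
cv2.imwrite("pics/v3.png",c);goto([.4391,-.018,.1],np.radians(88.3))
E
```

```text
clock: 11.2
position: [0.6051, -0.0676, 0.0946]
ee_rot: [-2.253, -2.189, 0.0]
force: [0.1, -0.3, -0.5]
width: 0.433
gripper_force: 0.0
clock: 11.82
position: [0.6052, -0.0675, 0.2367]
ee_rot: [2.252, 2.19, 0.001]
force: [0.7, 0.3, 0.2]
width: 0.435
gripper_force: 0.0
clock: 12.45
position: [0.4365, -0.0165, 0.2355]
ee_rot: [2.25, 2.191, -0.003]
force: [0.9, -0.5, 0.9]
width: 0.004
gripper_force: 0.0
pos [ 0.4396 -0.0175  0.2356] yawx 88.36
shift(current axes) [-0.0004 -0.0007  0.1356] turn [0.0018 0.0009 0.001 ]
```

View pics/v3.png

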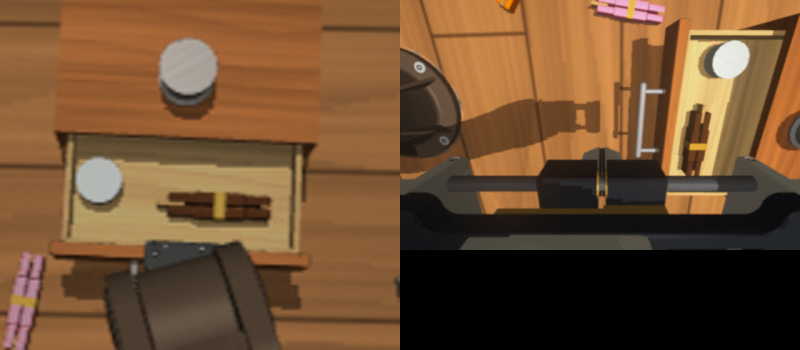

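The clamp lies flat on the drawer floor, composite (215,205), clear of the tin at (98,180). The fingers are shut in front of the handle. I descend and push.

```bash
python3 -m pendant '[0,0,0.034,0,0,0,0, 0,0,0.034,0,0,0,0, 0,0,0.034,0,0,0,0, 0,0,0.026,0,0,0,0, 0,0,0.008,0,0,0,0, 0,0,0,0,0,0,0]'
python3 -m pendant '[0,0.008,0,0,0,0,0, 0,0.008,0,0,0,0,0, 0,0.006,0,0,0,0,0, 0,0.006,0,0,0,0,0, 0,0.006,0,0,0,0,0, 0,0.006,0,0,0,0,0, 0,0.006,0,0,0,0,0, 0,0.006,0,0,0,0,0, 0,0.008,0,0,0,0,0, 0,0.008,0,0,0,0,0]'
python3 -m pendant '[0,0.01,0,0,0,0,0, 0,0.01,0,0,0,0,0, 0,0.01,0,0,0,0,0, 0,0.01,0,0,0,0,0, 0,0.008,0,0,0,0,0, 0,0.006,0,0,0,0,0, 0,0.004,0,0,0,0,0]'
```

```text
clock: 13.3
position: [0.4397, -0.0171, 0.0988]
ee_rot: [-2.253, -2.189, -0.0]
force: [0.5, 0.4, 0.0]
width: 0.002
gripper_force: 0.0
clock: 14.55
position: [0.5074, -0.0193, 0.0987]
ee_rot: [-2.253, -2.189, 0.0]
force: [-1.5, -0.2, -0.5]
width: 0.007
gripper_force: 0.6
clock: 15.42
position: [0.5654, -0.0209, 0.0988]
ee_rot: [2.253, 2.189, 0.0]
force: [-1.3, -1.1, 0.1]
width: 0.006
gripper_force: 0.6
```

```bash
python3 -m pendant '[0,0.004,0,0,0,0,0, 0,0.004,0,0,0,0,0, 0,0.004,0,0,0,0,0, 0,0.004,0,0,0,0,0, 0,0.004,0,0,0,0,0, 0,0.003,0,0,0,0,0, 0,0.002,0,0,0,0,0, 0,0,0,0,0,0,0]'
python3 -m pendant '[0,0.002,0,0,0,0,0, 0,0.002,0,0,0,0,0, 0,0.001,0,0,0,0,0]'
```

```text
clock: 16.42
position: [0.5903, -0.0214, 0.0989]
ee_rot: [2.253, 2.189, 0.001]
force: [0.3, 0.0, -0.5]
width: 0.004
gripper_force: 0.0
clock: 16.8
position: [0.5951, -0.0216, 0.0988]
ee_rot: [-2.253, -2.189, -0.0]
force: [-1.3, -0.2, 0.6]
width: 0.002
gripper_force: 0.5
```

```bash
for i in 1 2; do python3 -m pendant '[0,0.001,0,0,0,0,0, 0,0.001,0,0,0,0,0]' | grep -E "pos|for"; done
python3 -m pendant '[0,0.001,0,0,0,0,0]' | grep -E "pos|for"
```

```text
position: [0.597, -0.0217, 0.0988]
force: [-1.6, 0.9, 1.3]
gripper_force: 0.5
position: [0.599, -0.0218, 0.0988]
force: [-1.7, 1.2, 0.9]
gripper_force: 0.5
position: [0.6, -0.0219, 0.0988]
force: [-0.8, 2.3, 0.0]
gripper_force: 0.5
```

```bash
for i in 1 2 ; do python3 -m pendant '[0,0.001,0,0,0,0,0, 0,0.001,0,0,0,0,0]' | grep -E "pos|for"; done
```

```text
position: [0.602, -0.022, 0.0988]
force: [-1.5, 1.3, -0.3]
gripper_force: 0.5
position: [0.604, -0.022, 0.0988]
force: [-0.9, -0.1, 0.6]
gripper_force: 0.5
```

```bash
python3 - <<'E'
from h import *
cv2.imwrite("pics/w4.png",get_image("wrist")[:,:,::-1])
E
```

```text
(no output)
```

View pics/w4.png

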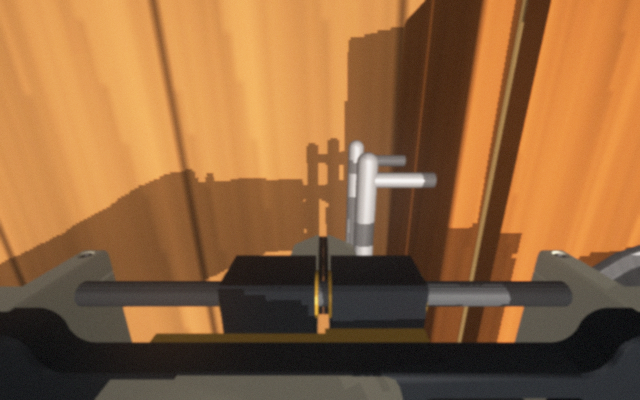

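The wrist view shows the top handle's end at (368,160) slightly ahead of the lower handle's end at (356,148), and a thin gap at the chest opening. I work out the remaining opening.

```bash
python3 - <<'E'
from h import *
s=observe();X=np.array([.9996,-.0297])
O=np.array([.778,-.028])
for n,uv,z in [("up",(368,160),.103),("low",(356,148),.045),("top edge",(520,100),.14)]:
    p=ray("wrist",uv,z,s)[:2];print(n,p.round(4),((p-O)@X).round(4))
print(((s["position"][:2]-O)@X).round(4))
E
```

```text
up [0.6287 0.0376] -0.1512
low [0.6291 0.036 ] -0.1507
top edge [0.6768 0.0643] -0.1039
-0.1739
```

Upper and lower handles are level within 1 mm, so only a little is left. I creep on until it meets the stop.

```bash
for i in 1 2 3 ; do python3 -m pendant '[0,0.0005,0,0,0,0,0, 0,0.0005,0,0,0,0,0]' | grep -E "pos|for"; done
```

```text
position: [0.6048, -0.0221, 0.0988]
force: [-3.1, -0.0, 2.1]
gripper_force: 1.6
position: [0.6048, -0.022, 0.0987]
force: [-8.2, 1.2, 6.0]
gripper_force: 4.1
position: [0.6049, -0.0221, 0.0987]
force: [-12.8, 0.6, 9.2]
gripper_force: 6.2
```

It has hit the stop, so it is shut. I back off, rise and check.

```bash
python3 -m pendant '[0,-0.002,0,0,0,0,0, 0,-0.005,0,0,0,0,0, 0,-0.02,0,0,0,0,0, 0,-0.04,0,0,0,0,0, 0,-0.06,0,0,0,0,0, 0,-0.04,-0.03,0,0,0,0, 0,0,-0.05,0,0,0,0, 0,0,-0.05,0,0,0,0, 0,0,0,0,0,0,0, 0,0,0,0,0,0,0]'
python3 - <<'E'
from h import *
a=get_image("top")[60:300,130:530,::-1];b=get_image("scene")[:,:,::-1]
c=np.zeros((540,800,3),np.uint8);c[:300,:500]=cv2.resize(a,(500,300),interpolation=2);c[300:,:400]=cv2.resize(get_image("wrist")[:,:,::-1],(384,240),interpolation=3)[:, :].copy() if 0 else cv2.resize(get_image("wrist")[:,:,::-1],(400,240),interpolation=3)
c[300:,400:]=cv2.resize(b[100:340,130:530],(400,240))
cv2.imwrite("pics/v5.png",c)
E
```

```text
clock: 19.98
position: [0.44, -0.0177, 0.2287]
ee_rot: [2.253, 2.188, -0.0]
force: [-1.2, -0.0, 0.1]
width: 0.004
gripper_force: 0.0
```

View pics/v5.png

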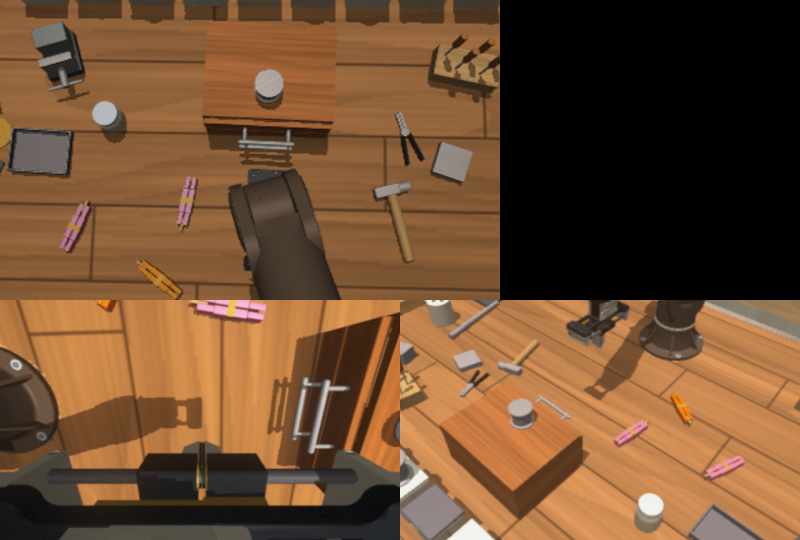

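The drawer is shut: the handle is at composite (266,145), right against the chest front. The spool, hammer, pliers, jar, tray and look-alikes are where they were, and the robot is clear of everything.

```bash
python3 -c "from cell import *;print(sign_off())"
```

```text
the job is handed in; nothing more can be done
None
```

The dark wooden ring clamp was set down on the floor of the top drawer, clear of the tin, and the drawer was pushed gently shut to its stop; nothing else on the bench appears to have moved, and I handed the job in at about 20 s.

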